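Switch off the carver's battery unit and pop its battery hatch

TASK

The battery unit of the power carver needs fresh cells: first switch it off by pressing down the raised end of its rocker switch, then press the ribbed front edge of the battery hatch in until its push latch lets go, and let the hatch pop up and stand open on its own. Touch it with the fingers only: do not pick up, lift or shove the unit, do not force anything, and leave the handpiece and the other things lying about where they are.

Things in the scene. Friction and masses are not known exactly. Their poses are not given: they have to be found in the camera images.
- power_unit: low grey control unit of a micromotor carver, 150 (x) x 200 (y) mm, loose on rubber feet, 1.6 kg; its deck is 60 mm above the table. Origin: centre of its underside. Its own +x points to its back, its front (-x) roughly to the robot, +y to its left. On the deck: a large battery hatch in the left front quarter, a rocker switch at the right in front, a round speed knob (15 mm high) behind the rocker.
- battery_hatch (a joint): hinge of the hatch, rad: 0 = shut and latched, 1.0 = fully open (stop), -0.08 = pressed in to the stop. Push-push latch: about 5 N on the front edge presses it in, past -0.055 the latch has let go (less, and it stays shut), and when released a damped spring swings the hatch up within 1 s and holds it open. Pressing the open hatch right down and in latches it shut again.
- hatch_press (a point): point on top of the battery hatch, a plate 87 x 83 mm hinged along its far edge, its top 2.5 mm above the deck when shut. The point is in the middle of four low ribs along the free front edge, 13 mm behind that edge, 41 mm from the sides, and moves with the hatch: it sinks 4 mm to let the latch go, 6 mm to the stop. Axes when shut: x to the unit's back, y to its left, z up.
- power_rocker (a joint): black rocker switch (paddle 48 x 27 mm, long way along the unit's x), rad: 0 = on (near end, towards the unit's front, raised; the start), 0.4 = off (near end down). Snaps over its middle at about 5 N on the raised end and stays where it has snapped.
- rocker_press (a point): point on top of the rocker near its near end, 15.5 mm in front of the rocker's pivot, some 15 mm above the deck when raised (on) and 8 mm when down (off); the rocker's frame is 3 mm high, so nothing else is touched before the end is down.
- handpiece_mid (a point): aluminium handpiece of the carver, 160 mm long, 25 mm across, lying loose in a black rest beside the right side of the unit, its top 52 mm above the table; point on its axis. To be left alone.
- handpiece_rest: black rest with two saddles under the handpiece, 100 x 56 mm, loose; origin: centre of its underside. To be left alone.
- sanding_block: dark wooden sanding block, 52 x 105 x 29 mm, loose at the left of the unit; origin: centre of its underside. To be left alone.
- eraser: used eraser in a sleeve, 21 x 45 x 13 mm, loose at the left of the unit; origin: centre of its underside. To be left alone.
- offcut_2: flat dark-red wood offcut, 28 x 90 x 12 mm, loose in front of the unit; origin: centre of its underside. To be left alone.
Not all that is in view belongs to the job. What is shaped like the power_unit but purple is not meant.

How it is judged (in metres and radians):
On the way, in this order (a step that is already met when the one before it is completed fails the run):
1. the rocker is switched off while the hatch is still shut (value of joint power_rocker above 0.33 rad and value of joint battery_hatch below 0.05 rad), for 0.1 s.
2. the hatch is pressed in (value of joint battery_hatch below -0.035 rad), for 0.02 s.
3. the hatch has popped up and stays open with nothing touching it (value of joint battery_hatch above 0.85 rad and contact force between each of the arm, the fingers and power_unit below 0.1 N), for 0.5 s.
At the end, for the whole second after the job is handed in: The rocker is off (past 0.33 of 0.4 rad), the hatch stands open by itself (past 0.85 of 1.0 rad), the unit is at rest, level and within 30 mm of where it stood (value of joint power_rocker above 0.33 rad and value of joint battery_hatch above 0.85 rad and linear speed of power_unit below 0.02 m/s and angle between power_unit's own z axis and vertical below 0.05 rad and distance of power_unit from where it was at the start of the episode below 0.03 m); the robot touches nothing.
It fails at once if the hatch is opened while the unit is still switched on (value of joint battery_hatch above 0.1 rad and value of joint power_rocker below 0.2 rad).
It fails at once if the unit is lifted, tipped or shoved more than 30 mm (height (world z) of power_unit above 0.008 m or angle between power_unit's own z axis and vertical above 0.06 rad or distance of power_unit from where it was at the start of the episode above 0.03 m).
It fails at once if the unit is pressed with more than 45 N (contact force between the fingers and power_unit above 45 N).
It fails at once if the unit is pressed with the arm or the gripper's body instead of the fingers (contact force between the arm and power_unit above 5 N).
It fails at once if the handpiece, its rest or another thing lying about is moved more than 25 mm (distance of any of handpiece_mid, handpiece_rest, sanding_block, eraser, offcut_2 from where it was at the start of the episode above 0.025 m).
It also fails if it takes over 42 s, if anything falls off the work surface, if the arm or the gripper's body presses on something with over 40 N, if the wrist force passes 120 N, or if a joint passes its speed limit or range.

ROBOT

A 6-joint arm with a two-finger parallel gripper is mounted at the origin on the work surface; the furniture and walls round the work are solid. World frame = base frame: x ahead of the robot, y to its left, z up, the work surface at z = 0. Lengths are in mm, angles in rad, forces in N, time in s.
With the tool pointing down it reaches from about 400 to 925 mm from the base axis. Payload 12.5 kg.
Tool frame: the origin (TCP) lies between the finger pads; the fingertips stand 19 mm ahead of it and the grasp point (between the pads) is the TCP (env.tips_ahead is the distance from the TCP to the fingertips, in mm); z points along the fingers, y is the line along which they close (so a half turn about z gives the same grasp; the last joint's range is limited). The gripper opens to 95 mm and grips with 3 to 60 N. Pads are 20 mm wide; open, the fingers measure 119 mm over their backs; the gripper's body (75 mm by 180 mm) begins 59 mm behind the grasp point.
Start: joints at [1.039, 0.491, 1.559, -0, 1.092, -0.106], TCP at [258.141, 569.217, 233.661] pointing down, gripper open.
Joint ranges: [-3.1, 3.1], [-0.84, 2.19], [0.05, 2.79], [-1.13, 4.28], [0.06, 2.93], [-2.69, 2.69]. Speed limits (rad/s): [2.22, 2.22, 2.79, 3.14, 3.14, 3.14].

INTERFACE

Orientations are given as [roll, pitch, yaw] about the fixed x, y, z axes, in that order (R = Rz(yaw) Ry(pitch) Rx(roll)).
In Python, from cell import env gives the robot as it stands.
- The arm moves only by the shell command python3 -m crank 'ROWS'. ROWS is JSON, a list of rows, each a list of 5 numbers: the shift along the tool's x, y, z in mm, then the turn about the tool's z in degrees, then the finger opening in mm, from 0 to 95.1. In form: [[dx, dy, dz, yaw, grip], ...]. A call has 1 to 10 rows; each row is the pose to reach, as a shift and turn from the pose commanded when the call began, along the tool's axes at that moment; what a row does not reach only later rows make up. A row lasts 1/12 s, in which the tool goes at most 41.7 mm and 7.16 degrees, less where a joint would pass 70% of its speed; a pose out of reach is approached as far as the arm can. A call with a gripper value outside its range is refused whole. The fingers move at their own pace and stop on an object; the grip force is fixed at half the most. Time passes only in rows, so rows that repeat a pose let the fingers close. It gives the time, the measured TCP pose, the force, the opening and the grip force at its end, in the units of the state.
- env.state(): the state, without advancing time (a new reading comes with each control period).
- env.read_camera(name): name is "side" or "top" or "wrist"; returns a dict with "img" (384x512x3 uint8, blue, green, red), "K" (3x3 intrinsics, pixels), "pose" (4x4, takes a point from camera to world coordinates). Camera axes: x right, y down, z forward; pixel columns grow to the right and rows downward; lengths in mm; the calibration is good to about 2 mm. A picture is of the moment at which its call begins. There is no depth.
- env.job_done(): hands the job in; it is judged then, once.
The state is a dict: "t": time; "joints": joint angles; "qvel": joint speeds; "tau": joint torques, N m; "eef_pos": TCP position; "tcp_rot": TCP orientation; "ft_force": force on the tool from outside, world axes, zero at the start; "moment": the same for the moment, N m; "opening": opening from 0.0 (shut) to 1.0 (fully open); "grip_force": force on a finger pad.
Only numpy, scipy, OpenCV 4.12 (cv2) and the standard library are available. Lean on these libraries where they do the work, as an engineer would, in place of code of your own. Each camera call takes 0.05 s, during which the arm holds its last target. There are 200 camera calls.

## Working session

There is one attempt and no reset: what is moved stays moved. The work goes in short steps, Python scripts to look and compute and a shell command to move; the robot and the scene stay as the last step left them, time stands still between calls to the robot, and variables do not carry over. Pictures are saved under pics/ and viewed, at most 10 in all, crops included, and the job is handed in when it is done.

```bash
mkdir -p pics; ls; cat > h.py <<'E'
import numpy as np, cv2
from cell import env
def ray(c,u,v,z):
    K,P=np.array(c["K"]),np.array(c["pose"])
    d=P[:3,:3]@np.linalg.inv(K)@[u,v,1]; o=P[:3,3]
    return o+d*(z-o[2])/d[2]
def proj(c,p):
    K,P=np.array(c["K"]),np.array(c["pose"])
    q=K@(P[:3,:3].T@(np.array(p,float)-P[:3,3])); return q[:2]/q[2]
E
python3 - <<'E'
from h import *
for n in ("top","side"):
    c=env.read_camera(n); np.savez(n+"0.npz",**c); cv2.imwrite(f"pics/{n}0.png",c["img"]); print(n,np.round(c["pose"],2).tolist(),c["K"][0])
print(env.state())
E
```

```text
pics
top [[-0.09, -0.98, 0.2, 301.24], [-1.0, 0.08, -0.02, 105.95], [0.01, -0.2, -0.98, 1089.54], [0.0, 0.0, 0.0, 1.0]] [361.43531647   0.         256.34360033]
side [[-1.0, 0.02, -0.03, 526.34], [0.03, 0.43, -0.9, 983.76], [-0.0, -0.9, -0.43, 512.84], [0.0, 0.0, 0.0, 1.0]] [376.83963122   0.         250.6182179 ]
{'t': 0.1, 'joints': array([ 1.03939913e+00,  4.91464896e-01,  1.55935593e+00,  2.60428230e-08,
        1.09165557e+00, -1.05605228e-01]), 'qvel': array([ 0.00085505, -0.0020729 , -0.00037255,  0.00089885,  0.00183416,
        0.00191689]), 'tau': array([ 3.31912997e-03, -6.13620901e+01, -2.58604288e+01,  6.93854992e-02,
        4.70413954e-02, -1.09693315e-04]), 'eef_pos': array([258.04675812, 569.05518142, 233.1527491 ]), 'tcp_rot': array([-3.14071384e+00, -9.31775212e-05,  2.71580063e+00]), 'ft_force': array([ 0.00527494, -0.12934764,  0.76266044]), 'moment': array([ 0.04633777, -0.01156868,  0.03372216]), 'grip_force': 0.0, 'opening': 1.0002551428487412}
```

View pics/top0.png

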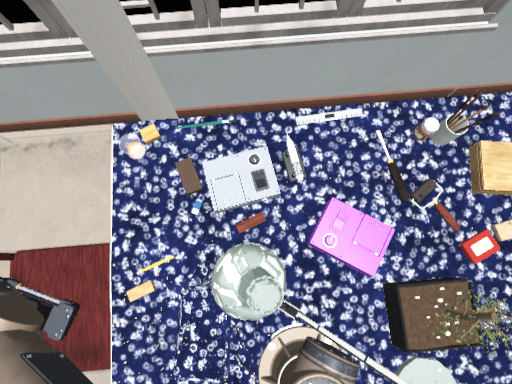

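View pics/side0.png

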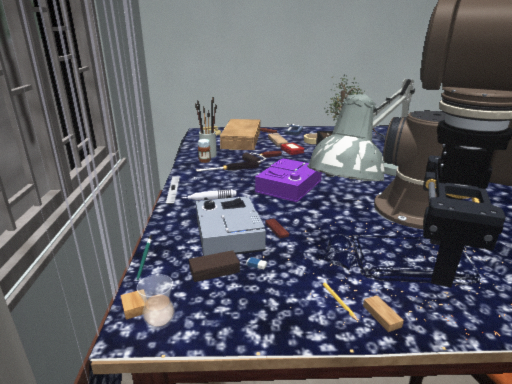

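The top view shows the grey unit around (242,180), with the hatch at (226,190), the rocker at (261,181) and the knob at (255,158). The purple decoy is at (352,237), and a lamp shade stands at (250,283) between the base and the unit. The side view shows the grey unit at (230,222), with the lamp at (348,150). Next I'll enlarge the unit and get numbers.

```bash
python3 - <<'E'
from h import *
c=dict(np.load("top0.npz")); im=c["img"]
g=im.astype(int); sat=g.max(2)-g.min(2)
m=((sat<35)&(g.min(2)>110)).astype(np.uint8); 
w=np.zeros_like(m); w[135:222,195:284]=1; m&=w
m=cv2.morphologyEx(m,cv2.MORPH_OPEN,np.ones((5,5)))
cs,_=cv2.findContours(m,cv2.RETR_EXTERNAL,cv2.CHAIN_APPROX_SIMPLE); k=max(cs,key=cv2.contourArea)
r=cv2.minAreaRect(k); b=cv2.boxPoints(r); print(r)
W=[ray(c,*p,60) for p in b]; print(np.round(W,0).tolist(),[round(np.linalg.norm(W[i]-W[i-1])) for i in range(4)])
d=(g.max(2)<90).astype(np.uint8); w[:]=0; w[162:196,246:278]=1; d&=w
cs,_=cv2.findContours(d,cv2.RETR_EXTERNAL,cv2.CHAIN_APPROX_SIMPLE); k=max(cs,key=cv2.contourArea); rr=cv2.minAreaRect(k)
print(rr, np.round([ray(c,*p,68) for p in cv2.boxPoints(rr)],0).tolist(), np.round(ray(c,*rr[0],68)))
for n,p,z in (("lamp c",(250,283),200),("lampfar",(246,244),150),("hand",(293,158),50),("block",(189,176),29),("offcut",(251,223),12)): print(n,np.round(ray(c,*p,z)))
s=dict(np.load("side0.npz"));print("side cam",s["pose"][:3,3]); 
for p in((350,100),(312,165),(388,170),(348,177)): print("lamp side",p,[np.round(ray(s,*p,z)).tolist() for z in(0.,100.,200.,300.)])
a=cv2.resize(im[130:230,180:310],None,fx=5,fy=5,interpolation=cv2.INTER_CUBIC)
cv2.imwrite("pics/crop.png",a)
E
```

```text
((240.61764526367188, 179.0294189453125), (54.77494430541992, 71.04473114013672), 77.47119140625)
[[621.0, 240.0, 60.0], [651.0, 31.0, 60.0], [486.0, 12.0, 60.0], [458.0, 215.0, 60.0]] [164, 211, 166, 205]
((260.0, 183.0), (8.0, 10.0), 90.0) [[547.0, 83.0, 68.0], [545.0, 54.0, 68.0], [521.0, 57.0, 68.0], [524.0, 85.0, 68.0]] [534.  70.  68.]
lamp c [262. 120. 200.]
lampfar [358. 123. 150.]
hand [606. -36.  50.]
block [583. 280.  29.]
offcut [427. 105.  12.]
side cam [526.337614   983.76088734 512.84403003]
lamp side (350, 100) [[-248.0, -1645.0, 0.0], [-97.0, -1133.0, 100.0], [54.0, -620.0, 200.0], [205.0, -107.0, 300.0]]
lamp side (312, 165) [[245.0, -381.0, 0.0], [300.0, -114.0, 100.0], [355.0, 152.0, 200.0], [410.0, 418.0, 300.0]]
lamp side (388, 170) [[-29.0, -316.0, 0.0], [79.0, -63.0, 100.0], [188.0, 191.0, 200.0], [296.0, 444.0, 300.0]]
lamp side (348, 177) [[139.0, -254.0, 0.0], [214.0, -13.0, 100.0], [290.0, 229.0, 200.0], [365.0, 470.0, 300.0]]
```

View pics/crop.png

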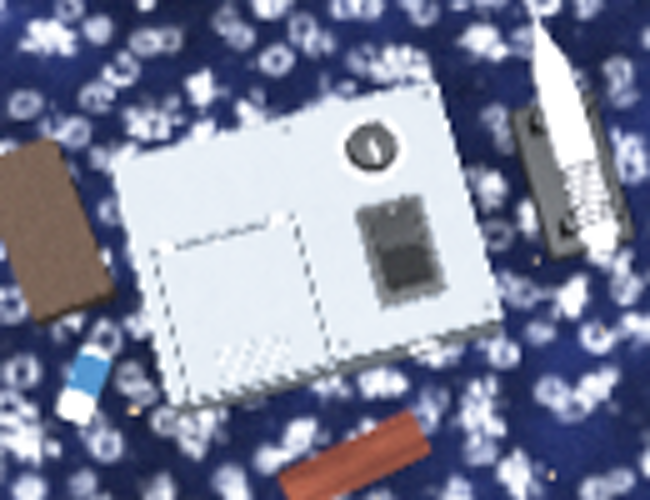

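The crop shows the deck corners at about (115,160), (437,85) and (500,320), the rocker frame centred near (400,251) with its near half dark at (408,268), and the hatch ribs around (255,357). The handpiece is at right and the offcut in front. I'll turn these into world points and into tool-axis moves.

```bash
python3 - <<'E'
from h import *
from scipy.spatial.transform import Rotation as R
c=dict(np.load("top0.npz"))
f=lambda u,v,z: ray(c,180+(u-2)/5,130+(v-2)/5,z)
FL,FR,NR=f(115,160,60),f(437,85,60),f(500,320,60)
print("w,d",np.linalg.norm(FL-FR),np.linalg.norm(FR-NR))
ey=FL-FR; ey/=np.linalg.norm(ey); ex=np.array([ey[1],-ey[0],0]); ang=np.arctan2(ex[1],ex[0]); print("unit yaw",np.degrees(ang), np.degrees(np.arctan2(*(FR-NR)[1::-1])))
C=(FL+NR)/2; print("centre",C)
rk=np.array([f(*p,63) for p in((357,208),(417,195),(445,292),(382,308))]); pc=rk.mean(0)
print("rocker c",pc,"sides",[np.linalg.norm(rk[i]-rk[i-1]) for i in range(4)],"press",pc-15.5*ex,"dark half",f(408,268,70))
h=[f(*p,62.5) for p in((155,250),(292,217),(328,353),(185,400))]
print("hatch sides",[np.linalg.norm(h[i]-h[i-1]) for i in range(4)])
hp=(h[2]+h[3])/2+13*ex; hp2=(h[0]+h[1])/2-(87-13)*ex; print("hatch press",hp,hp2,"ribs",f(255,357,62.5))
s=env.state(); T=R.from_euler("xyz",s["tcp_rot"])
for n,p in(("rock",pc-15.5*ex),("hatch",hp)): print(n,T.inv().apply(np.array([p[0],p[1],s["eef_pos"][2]])-s["eef_pos"]), "tool yaw to unit", np.degrees(s["tcp_rot"][2]-ang))
E
```

```text
w,d 196.35071181215866 147.428700691658
unit yaw 8.881739026434069 9.13045438955187
centre [557.32396504 124.32117404  60.        ]
rocker c [545.25108211  69.89174696  63.        ] sides [np.float64(61.66115020232603), np.float64(36.11774391912358), np.float64(60.46503182233357), np.float64(37.834518697649386)] press [529.93694069  67.49861668  63.        ] dark half [532.81636036  66.5530753   70.        ]
hatch sides [np.float64(90.58272531427714), np.float64(82.21813764967536), np.float64(83.80507427445839), np.float64(86.37580692758529)]
hatch press [490.93995089 160.7007382   62.5       ] [491.14845831 160.48280448  62.5       ] ribs [489.50813722 158.86273328  62.5       ]
rock [-4.54777653e+02 -3.44471302e+02  2.60352495e-01] tool yaw to unit 146.72217504103315
hatch [-3.80766220e+02 -2.75698446e+02  2.06809879e-01] tool yaw to unit 146.72217504103315
```

Sizes and heights agree (deck 196×147, hatch 82×87). I'll move above the rocker with closed fingers, aligned with the unit.

```bash
python3 -m crank '[[-220,-165,0,-15,0],[-220,-165,0,-33,0],[-220,-165,0,-33,0],[-220,-165,0,-33,0],[-220,-165,0,-33,0],[-220,-165,0,-33,0],[-220,-165,0,-33,0],[-220,-165,0,-33,0]]'
python3 - <<'E'
from h import *
from scipy.spatial.transform import Rotation as R
s=env.state(); T=R.from_euler("xyz",s["tcp_rot"]); print(T.inv().apply(np.array([530,67.2,170])-s["eef_pos"]),np.degrees(s["tcp_rot"]))
c=env.read_camera("side"); cv2.imwrite("pics/side1.png",c["img"])
E
```

```text
t: 0.77
eef_pos: [392.3, 324.2, 233.5]
tcp_rot: [-3.141, -0.0, -2.995]
ft_force: [-0.5, 0.3, -0.0]
opening: 0.493
grip_force: 0.0
[ -98.75933758 -274.29015674   63.78530744] [-1.79947043e+02 -8.99225297e-03 -1.71604800e+02]
```

View pics/side1.png

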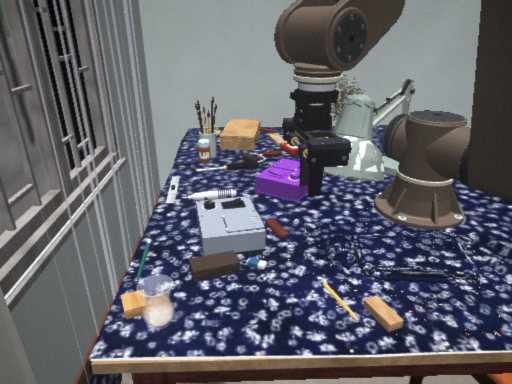

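The arm is at (315,150) with the forearm rising well above the lamp, so the way is clear. I'll go on to above the rocker.

```bash
python3 -m crank '[[-99,-274,0,0,0],[-99,-274,0,0,0],[-99,-274,0,0,0],[-99,-274,0,0,0],[-99,-274,0,0,0],[-99,-274,0,0,0],[-99,-274,0,0,0],[-99,-274,20,0,0],[-99,-274,63,0,0],[-99,-274,63,0,0]]'
python3 - <<'E'
from h import *
from scipy.spatial.transform import Rotation as R
s=env.state(); T=R.from_euler("xyz",s["tcp_rot"]); print(T.inv().apply(np.array([530,67.2,94])-s["eef_pos"]),np.degrees(s["tcp_rot"]))
c=env.read_camera("wrist"); np.savez("w1.npz",**c); cv2.imwrite("pics/wrist1.png",c["img"]); print(np.round(c["pose"][:3,3]))
tip=s["eef_pos"]-[0,0,19]; print("tip px",proj(c,tip),"rocker px",proj(c,[530,67.2,75]),"hatch px",proj(c,[491,160.6,62.5]))
c=env.read_camera("side"); cv2.imwrite("pics/s2.png",cv2.resize(c["img"][100:280,140:380],None,fx=3,fy=3))
E
```

```text
t: 1.65
eef_pos: [527.0, 72.1, 165.4]
tcp_rot: [3.14, -0.008, -2.992]
ft_force: [-0.5, -0.4, -1.3]
opening: 0.004
grip_force: 0.0
[-2.82388241 -5.37680759 71.40718743] [ 179.92212055   -0.46596594 -171.44107984]
[454.  61. 316.]
tip px [252.21214375 244.61054956] rocker px [245.12951584 209.33279018] hatch px [372.5785904  173.99426923]
```

View pics/wrist1.png

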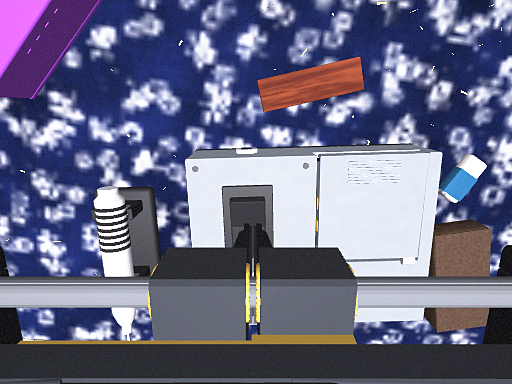

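View pics/s2.png

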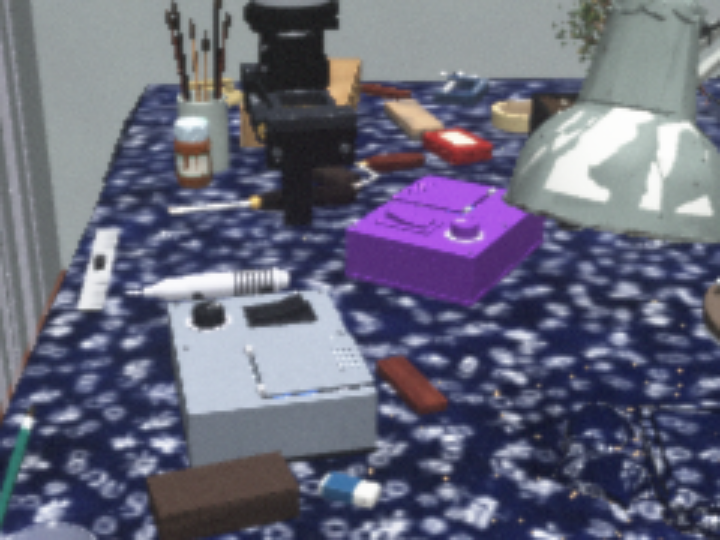

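The wrist view shows the rocker's near end at (249,197), with the press point predicted at (245,209), which is 8 mm behind the end as it should be. The ribs are at (374,172), predicted (373,174). The side crop shows the near (right) end of the rocker raised and everything in place. I'll descend to just above the rocker.

```bash
python3 -m crank '[[-2,-5,30,0,0],[-2,-5,58,0,0],[-2,-5,58,0,0],[-2,-5,58,0,0],[-2,-5,58,0,0],[-2,-5,58,0,0]]'
python3 -m crank '[[0,0,0,0,0],[0,0,0,0,0]]'
```

```text
t: 2.25
eef_pos: [532.8, 67.8, 114.8]
tcp_rot: [-3.141, 0.003, -2.991]
ft_force: [-0.2, -0.5, 0.6]
opening: 0.003
grip_force: 0.0
t: 2.42
eef_pos: [532.3, 67.5, 113.9]
tcp_rot: [-3.141, 0.002, -2.991]
ft_force: [-0.1, 0.2, 0.7]
opening: 0.002
grip_force: 0.0
```

```bash
python3 -m crank '[[2,0,8,0,0],[2,0,16,0,0],[2,0,18,0,0],[2,0,20,0,0],[2,0,20,0,0]]'; python3 -m crank '[[0,0,1,0,0],[0,0,2,0,0],[0,0,3,0,0],[0,0,3,0,0]]'
```

```text
t: 2.83
eef_pos: [529.6, 67.0, 91.9]
tcp_rot: [3.141, -0.001, -2.991]
ft_force: [-0.5, 0.5, -0.2]
opening: 0.003
grip_force: 0.0
t: 3.17
eef_pos: [529.9, 67.0, 89.5]
tcp_rot: [3.142, -0.0, -2.991]
ft_force: [0.1, -0.4, 0.4]
opening: 0.006
grip_force: 0.1
```

```bash
python3 -m crank '[[0,0,1,0,0],[0,0,1,0,0],[0,0,1,0,0]]'; python3 -m crank '[[0,0,1,0,0],[0,0,1,0,0],[0,0,1,0,0]]'
python3 - <<'E'
from h import *
a=np.load("w1.npz")["img"]
c=env.read_camera("side"); cv2.imwrite("pics/s3.png",cv2.resize(c["img"][170:260,180:290],None,fx=6,fy=6,interpolation=cv2.INTER_CUBIC))
E
```

```text
t: 3.42
eef_pos: [530.0, 67.1, 88.6]
tcp_rot: [3.142, 0.0, -2.991]
ft_force: [-1.3, 0.6, 1.5]
opening: 0.005
grip_force: 0.5
t: 3.67
eef_pos: [530.1, 67.0, 87.6]
tcp_rot: [3.142, 0.0, -2.991]
ft_force: [-0.0, 0.3, 1.1]
opening: 0.002
grip_force: 0.0
```

View pics/s3.png

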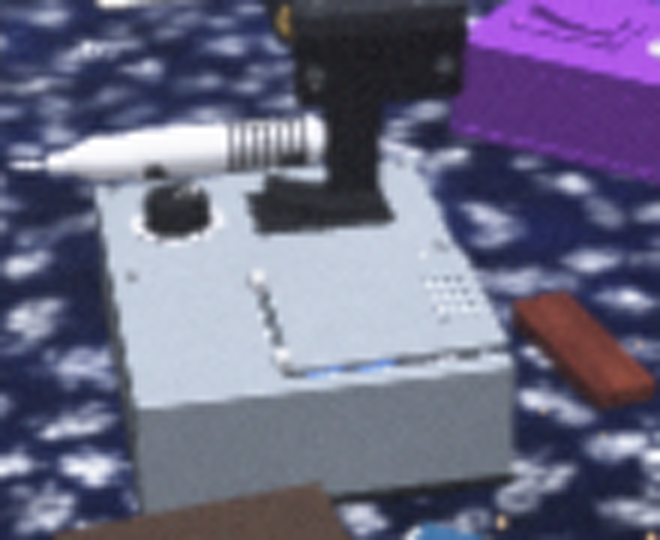

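The far end of the rocker at (265,185) now stands up and its near end is down under the finger, so it has snapped over. I'll add a small push to be sure, then lift and go above the ribs.

```bash
python3 -m crank '[[0,0,1,0,0],[0,0,1,0,0],[0,0,1,0,0]]'; python3 -m crank '[[0,0,-25,0,0],[0,0,-50,0,0],[0,0,-50,0,0],[0,0,-50,0,0],[0,0,-50,0,0]]'
python3 - <<'E'
from h import *
from scipy.spatial.transform import Rotation as R
s=env.state(); T=R.from_euler("xyz",s["tcp_rot"]); print(s["eef_pos"],T.inv().apply(np.array([491,160.3,95])-s["eef_pos"]))
c=env.read_camera("side"); cv2.imwrite("pics/s4.png",cv2.resize(c["img"][170:260,180:290],None,fx=6,fy=6,interpolation=cv2.INTER_CUBIC))
E
```

```text
t: 3.97
eef_pos: [530.2, 67.1, 86.8]
tcp_rot: [-3.142, 0.001, -2.991]
ft_force: [0.5, -0.3, 3.2]
opening: 0.005
grip_force: 1.7
t: 4.38
eef_pos: [529.7, 67.0, 136.2]
tcp_rot: [3.141, -0.0, -2.991]
ft_force: [0.6, 0.2, 0.5]
opening: 0.005
grip_force: 0.0
[529.72524319  67.0312349  136.19347596] [24.32985843 98.00639999 41.21180673]
```

View pics/s4.png

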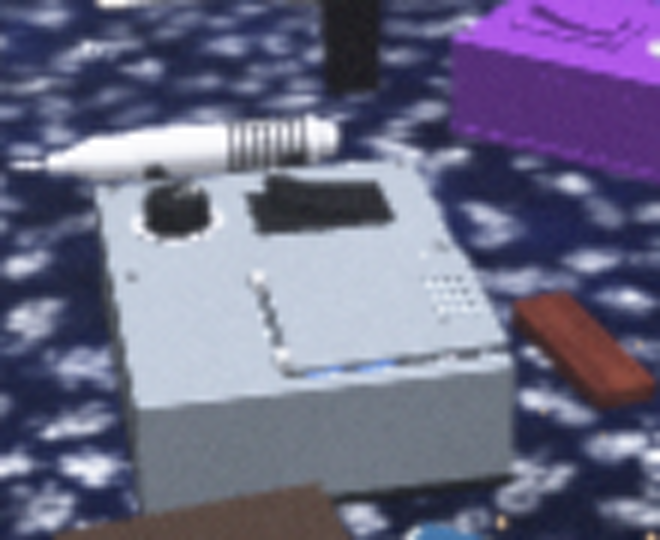

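The rocker stays off: its far end is up at (265,185) and its near end is flush at (385,210). On to the hatch ribs.

```bash
python3 -m crank '[[12,40,0,0,0],[24,80,0,0,0],[24,98,0,0,0],[24,98,20,0,0],[24,98,41,0,0],[24,98,41,0,0],[24,98,41,0,0],[24,98,41,0,0]]'; python3 -m crank '[[0,0,5,0,0],[0,0,10,0,0],[0,0,11,0,0],[0,0,11,0,0],[0,0,11,0,0]]'
```

```text
t: 5.1
eef_pos: [491.7, 160.2, 95.8]
tcp_rot: [3.142, -0.001, -2.992]
ft_force: [-0.3, 0.1, -0.4]
opening: 0.006
grip_force: 0.0
t: 5.52
eef_pos: [491.6, 160.3, 84.7]
tcp_rot: [3.142, 0.0, -2.992]
ft_force: [0.4, -0.3, 0.5]
opening: 0.002
grip_force: 0.0
```

```bash
python3 -m crank '[[0,0,1,0,0],[0,0,2,0,0],[0,0,3,0,0],[0,0,3,0,0]]'
```

```text
t: 5.85
eef_pos: [491.7, 160.4, 81.7]
tcp_rot: [3.142, 0.0, -2.991]
ft_force: [-1.1, -1.1, 2.7]
opening: 0.006
grip_force: 1.6
```

Contact is where expected. I'll press in about 5 mm.

```bash
python3 -m crank '[[0,0,1,0,0],[0,0,2,0,0],[0,0,3,0,0],[0,0,3,0,0]]'; python3 -m crank '[[0,0,1,0,0],[0,0,2,0,0],[0,0,2,0,0],[0,0,2,0,0]]'
```

```text
t: 6.18
eef_pos: [491.7, 160.3, 78.5]
tcp_rot: [3.142, 0.0, -2.991]
ft_force: [-0.9, -0.7, 3.9]
opening: 0.004
grip_force: 1.8
t: 6.52
eef_pos: [491.7, 160.4, 76.7]
tcp_rot: [3.142, 0.0, -2.991]
ft_force: [-0.1, -0.5, 3.9]
opening: 0.006
grip_force: 2.5
```

```bash
python3 -m crank '[[0,0,0.7,0,0],[0,0,0.7,0,0],[0,0,0.7,0,0]]'; python3 -m crank '[[0,0,0.5,0,0],[0,0,0.5,0,0],[0,0,0.5,0,0]]'
```

```text
t: 6.77
eef_pos: [491.8, 160.4, 76.4]
tcp_rot: [3.142, 0.001, -2.991]
ft_force: [-1.5, -1.6, 11.0]
opening: 0.004
grip_force: 5.3
t: 7.02
eef_pos: [491.8, 160.4, 76.1]
tcp_rot: [3.142, 0.001, -2.991]
ft_force: [-2.3, -0.7, 14.8]
opening: 0.002
grip_force: 7.3
```

The force is rising, so the hatch is at its stop and the latch has let go. I'll withdraw straight up, clear of the swinging hatch.

```bash
python3 -m crank '[[0,0,-40,0,0],[10,0,-80,0,0],[30,0,-120,0,0],[30,0,-160,0,0],[30,0,-180,0,0],[30,0,-180,0,0],[30,0,-180,0,0],[30,0,-180,0,0],[30,0,-180,0,0],[30,0,-180,0,0]]'; python3 -m crank '[[0,0,0,0,0],[0,0,0,0,0],[0,0,0,0,0],[0,0,0,0,0],[0,0,0,0,0],[0,0,0,0,0],[0,0,0,0,0],[0,0,0,0,0],[0,0,0,0,0],[0,0,0,0,0]]'
python3 - <<'E'
from h import *
c=env.read_camera("side"); cv2.imwrite("pics/s5.png",cv2.resize(c["img"][130:280,160:310],None,fx=4,fy=4,interpolation=cv2.INTER_CUBIC))
E
```

```text
t: 7.85
eef_pos: [461.6, 155.8, 254.1]
tcp_rot: [-3.142, -0.003, -2.992]
ft_force: [0.0, 0.3, -0.8]
opening: 0.005
grip_force: 0.0
t: 8.68
eef_pos: [461.9, 155.9, 255.5]
tcp_rot: [3.142, 0.0, -2.991]
ft_force: [-0.5, -0.1, -0.4]
opening: 0.005
grip_force: 0.0
```

View pics/s5.png

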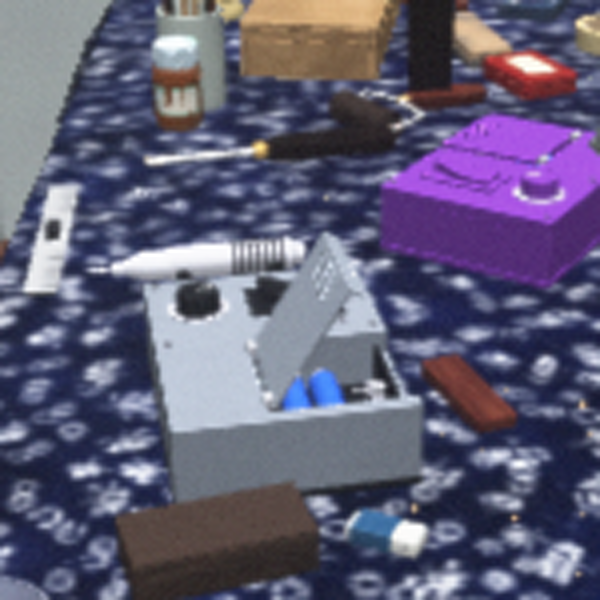

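The hatch stands open at (310,310) at roughly 57°, with the blue cells visible, and nothing else has moved. I'll wait a little longer for the 0.5 s hold, then hand in.

```bash
python3 -m crank '[[0,0,0,0,0],[0,0,0,0,0],[0,0,0,0,0],[0,0,0,0,0],[0,0,0,0,0],[0,0,0,0,0],[0,0,0,0,0],[0,0,0,0,0],[0,0,0,0,0],[0,0,0,0,0]]'; python3 -c "
from cell import env
print(env.job_done())"
```

```text
t: 9.57
eef_pos: [461.9, 155.8, 255.4]
tcp_rot: [3.142, -0.0, -2.991]
ft_force: [0.2, -0.8, -0.8]
opening: 0.006
grip_force: 0.0
the job is handed in; nothing more can be done
None
```

The rocker is off, the hatch popped up and stands open by itself, nothing else was seen to move in the camera views, and I handed the job in at about 9.6 s; no verdict came back.

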